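Rack the twist-cap jar and find which way its cap opens

TASK

Take the square white jar with the twist cap that stands at the front (leave its twin at the back alone) and stand it upright and fully down in the pocket of the wooden rack that it fits, the large square one, so that it cannot turn. Then find out which way its cap loosens - some open to the left and some to the right, so if it comes to a stop and will not lift, turn it the other way - take the cap off, and finish while still holding it in the gripper, lifted at least 5 cm straight above the jar that stays down in its pocket. Do not disturb the other things on the worktop.

Things in the scene. Friction and masses are not known exactly. Their poses are not given: they have to be found in the camera images.
- jar_1_mid (a point): centre of a white ceramic jar, 31 mm above its underside: square body 60 x 60 mm, flat shoulder at height 62; round neck 52 across to 72; metal cap from 72 to 92. x, y square to its side faces. About 0.6 kg. Jars 1 and 2 are twins: one (which one changes) stands at the front, x 0.43 to 0.50, and is to be handled; the other, at x above 0.61, stays. Each carries the cap of its number
- jar_2_mid (a point): centre, 31 mm above the underside, of the second square twist-cap jar; size, axes and looks as jar 1
- cap_1_mid (a point): centre of jar 1's fluted round cap, 54 mm across, 20 high, 51 mm above the jar's centre; stem 16 mm long below. Closed, it turns easily 50 to 75 degrees one way to a firm stop, where alone it lifts off; the other way it meets a firm stop within some 25 degrees, locked. The way is hidden and changes; its x axis does not tell. Ease back 5 degrees from the stop before lifting, or the jar may come along
- cap_2_mid (a point): centre of jar 2's cap; size, axes and behaviour as cap 1, the opening way again hidden
- rack_pocket (a point): centre of the floor of the rack's large square pocket: 63 x 63 mm, square to x and y, 26 mm deep, bevelled edges. The rack is a fixed wood block 88 x 235 x 32 mm, long along y; the pocket lies 75 mm from its centre to +y, floor 6 mm over the worktop. Beside it, a small square pocket (79 mm to -y, too small) and a round one (150 mm to -y) with the salt shaker
- salt_shaker: glass salt shaker, 44 mm across, 90 mm tall, origin at its underside, standing in the rack's round pocket; bystander
- egg_timer: round egg timer, 62 mm across, 47 mm tall, origin at its underside, on the worktop between the front jar and the rack; bystander
- mug: white mug, 92 x 127 x 95 mm with its handle, origin at its underside; bystander behind the front jar
- glass: drinking glass, 81 mm across, 91 mm tall, origin at its underside; bystander at the back left
- teaspoon: teaspoon 132 mm long, 9 mm high, origin at its underside, lying at the front edge of the worktop, seen from the robot just before the jar; bystander
Not all that is in view belongs to the job. What is shaped like the part that bears cap_2_mid but blue is not meant.

How it is judged:
By the outcome, as a careful person would: the job done as asked, in the order asked, and still so for the second after the job is handed in, while the arm keeps its last pose, push and grip.
It also fails if it takes over 61 s, if anything falls off the work surface, if the arm or the gripper's body presses on something with over 40 N, if the wrist force passes 120 N, or if a joint passes its speed limit or range.

ROBOT

A 6-joint arm with a two-finger parallel gripper is mounted at the origin on a cart in front of the work surface, level with it; the furniture and walls round the work are solid. World frame = base frame: x ahead of the robot, y to its left, z up, the work surface at z = 0. Lengths are in mm, angles in rad, forces in N, time in s.
With the tool pointing down it reaches from about 325 to 775 mm from the base axis. Payload 5.5 kg.
Tool frame: the origin (TCP) lies on the centre line of the jaws, within the pads' length; the fingertips stand 25 mm ahead of it and the grasp point (between the pads) lies 6 mm ahead of it; z points along the fingers, y is the direction in which the jaws open and shut (so a half turn about z gives the same grasp; the last joint's range is limited). The gripper opens to 85 mm and grips with 20 to 120 N. Pads are 22 mm wide; open, the fingers measure 114 mm over their backs; the gripper's body (76 mm by 85 mm) begins 54 mm behind the grasp point. The pads swing forward as they close: fully open they stand 13 mm farther back than shut.
Start: joints at [1.185, 0.091, 1.231, -0, 1.82, -0.057], TCP at [193.749, 567.871, 256.275] pointing down, gripper open.
Joint ranges: [-2.87, 2.87], [-0.86, 2.18], [0.17, 2.46], [-1.51, 4.65], [0.06, 2.69], [-2.65, 2.65]. Speed limits (rad/s): [2.57, 2.57, 3.01, 3.14, 3.14, 3.14].

INTERFACE

Orientations are given as a unit quaternion [w, x, y, z].
In Python, from rig import sense, eyes, bot gives the robot as it stands.
- The arm moves only by the shell command python3 -m jog 'ROWS' [OPENING] [FORCE]. ROWS is JSON, a list of rows, each a list of 4 numbers: the shift along the tool's x, y, z in mm, then the turn about the tool's z in rad. A call has 1 to 5 rows; each row is the pose to reach, as a shift and turn from the pose commanded when the call began, along the tool's axes at that moment; what a row does not reach only later rows make up. A row lasts 1/12 s, in which the tool goes at most 41.7 mm and 7.16 degrees, less where a joint would pass 70% of its speed; a pose out of reach is approached as far as the arm can. A call with a gripper value outside its range is refused whole. OPENING is the opening, from -1 (shut) to 1 (fully open), set as the call begins (- or left out, the last holds). The fingers move at their own pace and stop on an object; FORCE is the grip in N (left out, the last holds). Time passes only in rows, so rows that repeat a pose let the fingers close. It gives the time, the measured TCP pose, the force and the opening at its end, in the units of the state.
- sense(): the state, without advancing time (a new reading comes with each control period).
- eyes.grab_frame(name): name is "scene" or "top" or "wrist"; returns a dict with "pixels" (420x560x3 uint8, red, green, blue), "z_map" (420x560 float32, mm along the optical axis (not along the pixel's ray), 0 where there is no reading), "mtx" (3x3 intrinsics, pixels), "pose" (4x4, takes a point from camera to world coordinates); the wrist camera has in their place "tool_from_camera" (4x4, takes a point from camera to tool coordinates, whose origin is the TCP and whose axes are the flange's). Camera axes: x right, y down, z forward; pixel columns grow to the right and rows downward; lengths in mm; the calibration is good to about 2 mm. A picture is of the moment at which its call begins: read the wrist's pose just before it.
- bot.sign_off(): hands the job in, once; it reports no verdict.
The state is a dict: "clock": time; "joint_positions": joint angles; "qd": joint speeds; "joint_torque": joint torques, N m; "eef_pos": TCP position; "eef_rot": TCP orientation; "wrist_force": force on the tool from outside, world axes, zero at the start; "ft_torque": the same for the moment, N m; "finger_gap": opening from 0.0 (shut) to 1.0 (fully open).
Only numpy, scipy, OpenCV 4.12 (cv2) and the standard library are available. Lean on these libraries where they do the work, as an engineer would, in place of code of your own. Each camera call takes 0.05 s, during which the arm holds its last target.

## Working session

There is one attempt and no reset: what is moved stays moved. The work goes in short steps, Python scripts to look and compute and a shell command to move; the robot and the scene stay as the last step left them, time stands still between calls to the robot, and variables do not carry over. Pictures are saved under pics/ and viewed, and the job is handed in when it is done.

```bash
ls; mkdir -p pics; cat > h.py <<'E'
import numpy as np, cv2
from rig import sense, eyes, bot
def grab(n,fn=None):
    f=eyes.grab_frame(n)
    if fn: cv2.imwrite('pics/'+fn,f['pixels'][:,:,::-1])
    np.savez('/tmp/'+n+'.npz',**f)
    return f
def q2R(q):
    w,x,y,z=q
    from scipy.spatial.transform import Rotation as R
    return R.from_quat([x,y,z,w]).as_matrix()
def cloud(f,T=None):
    z=f['z_map'];K=f['mtx'];T=f['pose'] if T is None else T
    v,u=np.indices(z.shape)
    P=np.stack([(u-K[0,2])/K[0,0]*z,(v-K[1,2])/K[1,1]*z,z],-1)
    W=P@T[:3,:3].T+T[:3,3]
    W[z<=0]=np.nan
    return W
E
python3 - <<'E'
from h import *
s=sense(); print({k:np.round(v,3) for k,v in s.items()})
for n in('scene','top'):
    f=grab(n,n+'0.png'); print(n,f['pose'].round(3).tolist(),f['mtx'].tolist())
E
```

```text
pics
{'clock': np.float64(0.0), 'joint_positions': array([ 1.185,  0.092,  1.232, -0.   ,  1.82 , -0.057]), 'qd': array([ 0.002, -0.001,  0.001, -0.   , -0.   ,  0.002]), 'joint_torque': array([ 0.0000e+00, -4.5872e+01, -4.1804e+01,  0.0000e+00,  1.1000e-02,
       -0.0000e+00]), 'eef_pos': array([193.652, 567.639, 255.11 ]), 'eef_rot': array([-0.   ,  0.164,  0.987, -0.001]), 'wrist_force': array([-0.499, -0.301,  0.09 ]), 'ft_torque': array([-0.014, -0.041, -0.05 ]), 'finger_gap': np.float64(0.996)}
scene [[0.777, -0.345, 0.526, -54.232], [-0.629, -0.408, 0.661, -634.154], [-0.013, -0.845, -0.534, 629.631], [0.0, 0.0, 0.0, 1.0]] [[431.6044249540433, 0.0, 282.80888395113317], [0.0, 431.6044249540433, 209.28048699626336], [0.0, 0.0, 1.0]]
top [[0.003, -0.989, 0.149, 386.543], [-1.0, -0.001, 0.011, 21.773], [-0.011, -0.149, -0.989, 925.607], [0.0, 0.0, 0.0, 1.0]] [[390.0294800082565, 0.0, 285.6137445112744], [0.0, 390.0294800082565, 210.14516808941025], [0.0, 0.0, 1.0]]
```

View pics/scene0.png

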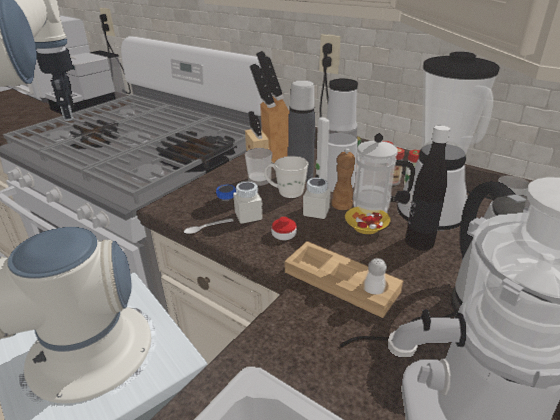

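View pics/top0.png

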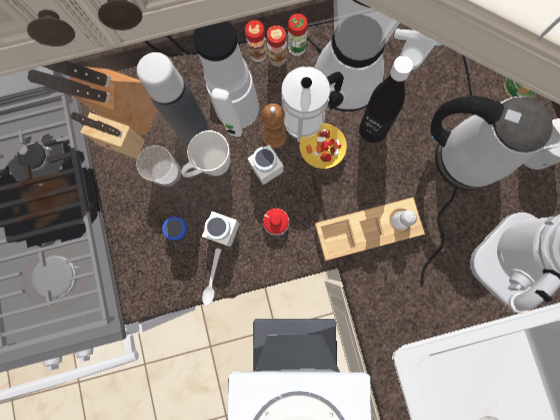

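The front white jar is at top px (220,229) and scene px (247,203). Its twin is at top (265,163), and a blue jar stands at top (174,229). The rack is at top (370,229), with the large pocket at its left end, about (338,236).

```bash
python3 - <<'E'
from h import *
C={}
for n in('scene','top'):
    f=dict(np.load('/tmp/'+n+'.npz')); C[n]=(f,cloud(f))
f,W=C['top']
def rep(name,u0,u1,v0,v1,zl,zh,cl=C):
    for n in ['top']:
        w=W[v0:v1,u0:u1].reshape(-1,3); m=(w[:,2]>zl)&(w[:,2]<zh)
        p=w[m]
        if len(p)<5: print(name,'few',len(p));continue
        r=cv2.minAreaRect(p[:,:2].astype(np.float32))
        print(name,len(p),'med',np.median(p,0).round(1),'rect',np.round(r[0],1),np.round(r[1],1),round(r[2],1))
rep('jar cap',198,242,208,248,86,110)
rep('jar shoulder',198,242,208,248,55,68)
rep('twin cap',245,290,140,185,86,110)
rep('rack top',310,430,195,265,28,36)
rep('pocket floor',318,358,218,255,2,14)
rep('timer',258,295,205,238,20,60)
rep('mug',180,235,130,185,30,110)
rep('blue',158,190,213,245,5,110)
rep('shaker',385,420,205,235,40,110)
print(W[229,174],W[285,208])
def crop(f,u0,u1,v0,v1,s,nm):
    c=f['pixels'][v0:v1,u0:u1,::-1]; cv2.imwrite('pics/'+nm,cv2.resize(c,None,fx=s,fy=s,interpolation=cv2.INTER_CUBIC))
a=C['top'][0]['pixels'][140:310,150:430,::-1]
cv2.imwrite('pics/crop1.png',cv2.resize(a,(784,476),interpolation=cv2.INTER_CUBIC))
E
```

```text
jar cap 480 med [475.2 180.1  92.1] rect [475.1 179.9] [52.5 51.8] 29.8
jar shoulder 232 med [464.7 164.4  61.7] rect [475.3 180. ] [60.5 59.9] 70.4
twin cap 447 med [627.7  79.1  92.1] rect [627.6  79. ] [52.  52.4] 61.9
rack top 2368 med [ 479.9 -174.8   31.7] rect [ 478.9 -161.1] [ 88.1 236.5] 15.0
pocket floor 722 med [459.  -89.1   6. ] rect [465.1 -85.8] [85.4 83.6] 1.9
timer 533 med [493.7  55.6  32.1] rect [495.4  55.3] [58.5 58.2] 0.2
mug 1258 med [667.3 229.9  69.2] rect [656.4 216.8] [118.5 133.6] 2.3
blue 465 med [476.9 288.4  36. ] rect [477.4 292. ] [53.7 57.9] 14.7
shaker 342 med [ 494.2 -226.9   85.1] rect [ 496.1 -231.5] [39.  36.7] 57.7
[476.47607873 288.64370273  33.95962512] [348.68386828 212.83164939   1.20375988]
```

View pics/crop1.png

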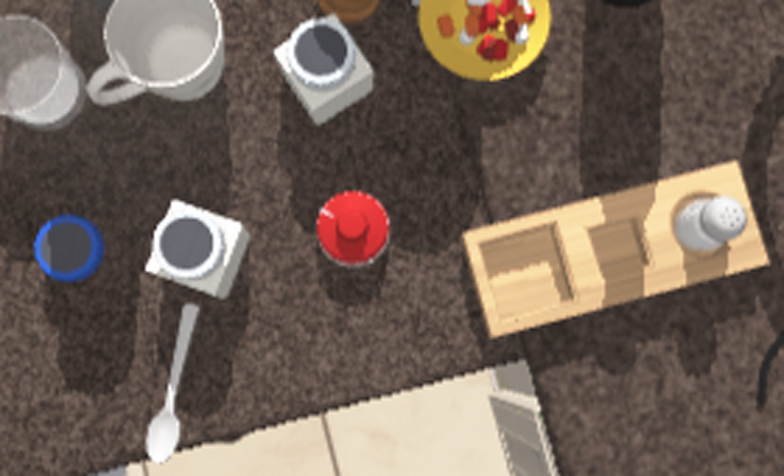

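The target is the front white jar, at crop px (195,248), world (475,180), with its faces at about 70.4°. The twin at (322,75) is too far back (x = 628), and the jar at (69,248) is blue. The rack is turned by 15°, which puts the pocket at about (459.4,-88.7).

```bash
cat >> h.py <<'E'
def to(x,y,z,jaw=None):
    s=sense(); R=q2R(s['eef_rot']); p=np.array(s['eef_pos'])
    d=R.T@(np.array([x,y,z])-p)
    yaw=np.degrees(np.arctan2(R[1,1],R[0,1]))
    print('at',p.round(1),'jaw',yaw.round(2),'tilt',R[:,2].round(4),'F',np.round(s['wrist_force'],1),'gap',round(float(s['finger_gap']),3),'q6',np.round(s['joint_positions'][5],2),'t',s['clock'])
    dt=None
    if jaw is not None:
        dy=(jaw-yaw+90)%180-90; dt=-np.radians(dy)
    print('delta tool',d.round(1),'turn',None if dt is None else round(dt,4), 'norm',np.linalg.norm(d).round(1))
E
python3 -c "
from h import *
to(475.2,180,250,70.4)"
python3 -m jog '[[-32,-23,0,0],[-65,-46,0,0],[-98,-69,0,0],[-130,-92,0,0],[-163,-115,0,0]]'
python3 -m jog '[[-32,-23,0,0],[-65,-46,0,0],[-98,-69,0,0],[-130,-92,0,0],[-163,-115,0,0]]'
python3 -c "
from h import *
to(475.2,180,250,70.4)"
```

```text
at [193.7 567.7 255.3] jaw 71.16 tilt [-7.0e-04 -1.6e-03 -1.0e+00] F [ 0.1 -0.2  0.1] gap 1.003 q6 -0.06 t 0.1
delta tool [-391.6 -276.     5.7] turn 0.0133 norm 479.1
clock: 0.52
eef_pos: [311.3, 404.8, 255.7]
eef_rot: [-0.0, 0.163, 0.987, -0.0]
wrist_force: [0.8, 0.2, 0.5]
finger_gap: 0.999
clock: 0.93
eef_pos: [428.6, 243.1, 256.0]
eef_rot: [-0.0, 0.164, 0.987, -0.0]
wrist_force: [0.2, 0.7, 0.6]
finger_gap: 1.006
at [428.6 243.1 256. ] jaw 71.17 tilt [-3.e-04 -0.e+00 -1.e+00] F [0.2 0.7 0.6] gap 1.006 q6 -0.8 t 0.9333
delta tool [-64.5 -44.7   6. ] turn 0.0134 norm 78.7
```

```bash

python3 -m jog '[[-32,-22,0,0],[-64,-44,0,0.013],[-64,-44,0,0.013],[-64,-44,0,0.013]]'
python3 - <<'E'
from h import *
to(475.2,180,53,70.4)
s=sense(); f=grab('wrist','w1.png')
T=np.eye(4);T[:3,:3]=q2R(s['eef_rot']);T[:3,3]=s['eef_pos']
W=cloud(f,T@f['tool_from_camera'])
p=W.reshape(-1,3);p=p[~np.isnan(p[:,0])]
for nm,a,b in(('cap',86,98),('sh',56,67)):
    q=p[(p[:,2]>a)&(p[:,2]<b)&(np.hypot(p[:,0]-475,p[:,1]-180)<50)]
    print(nm,len(q))
    if len(q)>9:print(np.median(q[:,2]),cv2.minAreaRect(q[:,:2].astype(np.float32)))
E
```

```text
clock: 1.27
eef_pos: [475.1, 180.9, 255.4]
eef_rot: [-0.001, 0.172, 0.985, -0.0]
wrist_force: [0.3, 0.5, -0.2]
finger_gap: 1.002
at [475.1 180.9 255.4] jaw 70.18 tilt [-1.6e-03 -4.0e-04 -1.0e+00] F [ 0.3  0.5 -0.2] gap 1.002 q6 -0.93 t 1.2667
delta tool [ -0.7  -0.6 202.4] turn -0.0038 norm 202.4
cap 3337
91.31436036563844 ((475.31451416015625, 179.40658569335938), (54.1212272644043, 54.16598129272461), 20.133085250854492)
sh 1189
60.919332999072594 ((475.3056640625, 179.3874969482422), (59.91064453125, 60.193138122558594), 70.58396911621094)
```

View pics/w1.png

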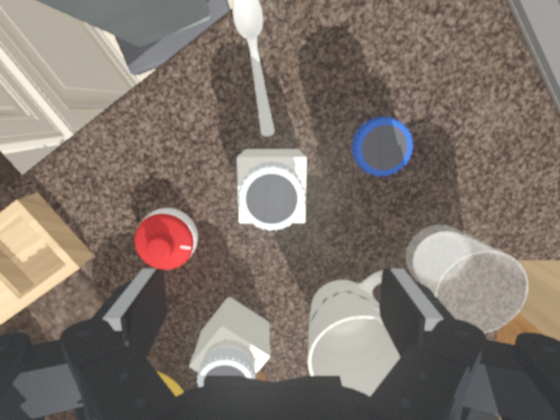

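The wrist view has the jar centred at px (272,195), with square edges and clear finger lanes on both sides. I'm descending.

```bash

python3 -m jog '[[-1,-1,38,0],[-1,-1,76,0],[-1,-1,112,0],[-1,-1,140,0],[-1,-1,140,0]]'
python3 -m jog '[[0,0,20,0],[0,0,40,0],[0,0,56,0],[0,0,62,0],[0,0,62,0]]'
python3 -c "
from h import *
to(475.3,179.5,53,70.5)"
```

```text
clock: 1.73
eef_pos: [470.6, 181.8, 108.9]
eef_rot: [-0.006, 0.169, 0.986, -0.003]
wrist_force: [-0.9, -0.7, -0.9]
finger_gap: 0.997
clock: 2.15
eef_pos: [474.3, 182.2, 54.2]
eef_rot: [-0.001, 0.169, 0.986, -0.0]
wrist_force: [-0.2, 0.6, -0.2]
finger_gap: 1.001
at [474.3 182.2  54.2] jaw 70.51 tilt [-1.3e-03 -2.0e-04 -1.0e+00] F [-0.2  0.6 -0.2] gap 1.001 q6 -0.93 t 2.15
delta tool [-1.8 -2.2  1.2] turn 0.0001 norm 3.1
```

```bash

python3 -m jog '[[-1.5,-2,1,0],[-1.5,-2,1,0],[-1.5,-2,1,0]]'
python3 -c "
from h import *
to(475.3,179.5,53,70.5)"
python3 -m jog '[[0,0,0,0],[0,0,0,0],[0,0,0,0],[0,0,0,0],[0,0,0,0]]' -1 60
python3 -m jog '[[0,0,0,0],[0,0,0,0],[0,0,0,0],[0,0,0,0],[0,0,0,0]]'
python3 -c "
from h import *
to(475.3,179.5,53,70.5)"
```

```text
clock: 2.4
eef_pos: [476.6, 179.2, 55.1]
eef_rot: [0.001, 0.17, 0.985, 0.001]
wrist_force: [-0.3, 0.1, -0.9]
finger_gap: 1.002
at [476.6 179.2  55.1] jaw 70.42 tilt [ 2.5e-03  7.0e-04 -1.0e+00] F [-0.3  0.1 -0.9] gap 1.002 q6 -0.94 t 2.4
delta tool [ 1.3 -0.2  2.1] turn -0.0014 norm 2.4
clock: 2.82
eef_pos: [476.4, 179.3, 54.5]
eef_rot: [0.001, 0.17, 0.985, 0.001]
wrist_force: [0.3, 0.3, 6.0]
finger_gap: 0.69
clock: 3.23
eef_pos: [476.4, 179.3, 54.4]
eef_rot: [0.001, 0.17, 0.985, 0.001]
wrist_force: [-0.0, -0.0, 5.1]
finger_gap: 0.691
at [476.4 179.3  54.4] jaw 70.41 tilt [ 2.e-03  9.e-04 -1.e+00] F [-0.  -0.   5.1] gap 0.691 q6 -0.94 t 3.2333
delta tool [ 1.1 -0.1  1.4] turn -0.0015 norm 1.8
```

```bash

python3 -m jog '[[0,0,-10,0],[0,0,-35,0],[0,0,-65,0],[0,0,-90,0],[0,0,-90,0]]'
python3 -c "
from h import *
to(459.4,-88.7,150,15)"
```

```text
clock: 3.65
eef_pos: [477.4, 179.4, 148.6]
eef_rot: [0.003, 0.17, 0.985, 0.002]
wrist_force: [0.3, 0.4, -3.8]
finger_gap: 0.694
at [477.4 179.4 148.6] jaw 70.41 tilt [ 0.007   0.0019 -1.    ] F [ 0.3  0.4 -3.8] gap 0.694 q6 -0.94 t 3.65
delta tool [ -72.9 -258.6   -2.1] turn 0.9672 norm 268.7
```

```bash

python3 -m jog '[[-4,-15,0,0.06],[-11,-39,0,0.15],[-19,-68,0,0.26],[-28,-98,0,0.37],[-36,-128,0,0.48]]'
python3 -c "
from h import *
to(459.4,-88.7,150,15)"
```

```text
clock: 4.07
eef_pos: [465.3, 45.1, 140.3]
eef_rot: [-0.002, 0.402, 0.916, -0.001]
wrist_force: [0.4, 0.6, -5.8]
finger_gap: 0.695
at [465.3  45.1 140.3] jaw 42.65 tilt [-4.4e-03 -4.0e-04 -1.0e+00] F [ 0.4  0.6 -5.8] gap 0.695 q6 -0.72 t 4.0667
delta tool [-94.4 -95.   -9.6] turn 0.4826 norm 134.3
```

```bash

python3 -m jog '[[-24,-24,-2,0.12],[-48,-48,-4,0.24],[-72,-72,-6,0.36],[-88,-88,-6,0.44],[-94,-95,-6,0.483]]'
python3 -m jog '[[0,0,0,0],[0,0,0,0]]'
python3 - <<'E'
from h import *
to(459.4,-88.7,150,15)
s=sense(); f=grab('wrist','w2.png')
T=np.eye(4);T[:3,:3]=q2R(s['eef_rot']);T[:3,3]=s['eef_pos']
W=cloud(f,T@f['tool_from_camera'])
f2=grab('top','t2.png');f3=grab('scene','s2.png')
for n,w in(('wrist',W),('top',cloud(f2)),('scene',cloud(f3))):
    p=w.reshape(-1,3);p=p[~np.isnan(p[:,0])]
    for nm,a,b,r in(('rack',26,36,200),('cap',180,195,50),('sh',150,164,50)):
        q=p[(p[:,2]>a)&(p[:,2]<b)&(np.hypot(p[:,0]-459,p[:,1]+89)<r)]
        print(n,nm,len(q))
        if len(q)>9:print(np.median(q[:,2]),cv2.minAreaRect(q[:,:2].astype(np.float32)))
a=f3['pixels'][190:330,240:430,::-1]; cv2.imwrite('pics/s2c.png',cv2.resize(a,(760,560)))
E
```

```text
clock: 4.48
eef_pos: [459.8, -90.1, 146.6]
eef_rot: [-0.001, 0.61, 0.792, -0.001]
wrist_force: [-0.3, -0.3, -6.5]
finger_gap: 0.694
clock: 4.65
eef_pos: [460.4, -86.9, 147.4]
eef_rot: [-0.002, 0.607, 0.795, -0.0]
wrist_force: [-0.5, -0.4, -4.7]
finger_gap: 0.689
at [460.4 -86.9 147.4] jaw 15.26 tilt [-0.003   0.0016 -1.    ] F [-0.5 -0.4 -4.7] gap 0.689 q6 -0.53 t 4.65
delta tool [-1.4 -1.4 -2.6] turn 0.0045 norm 3.3
wrist rack 8589
30.454683542839888 ((536.9459838867188, -18.071945190429688), (162.83151245117188, 254.32150268554688), 85.90727233886719)
wrist cap 19766
184.21605311503168 ((455.55535888671875, -78.65377807617188), (99.93119049072266, 38.42018508911133), 18.519878387451172)
wrist sh 9945
154.16893829487356 ((456.1352233886719, -71.79511260986328), (86.71366882324219, 31.23769760131836), 14.586698532104492)
top rack 774
31.05226571717452 ((514.205078125, -35.72273254394531), (254.34271240234375, 239.70474243164062), 22.753494262695312)
top cap 35
183.06440776867157 ((420.0377502441406, -85.92485809326172), (27.456581115722656, 11.64695930480957), 62.90332794189453)
top sh 51
155.5686089415684 ((431.3963928222656, -73.08222961425781), (12.044724464416504, 19.92986488342285), 1.481062650680542)
scene rack 2391
30.536162254354053 ((499.9799499511719, -114.59747314453125), (322.4318542480469, 252.6234588623047), 56.485782623291016)
scene cap 227
184.8340935705607 ((456.0939636230469, -90.59609985351562), (80.40778350830078, 47.361167907714844), 33.44496154785156)
scene sh 253
154.9602109304348 ((451.4863586425781, -101.38998413085938), (44.066383361816406, 81.48878479003906), 68.2554702758789)
```

View pics/w2.png

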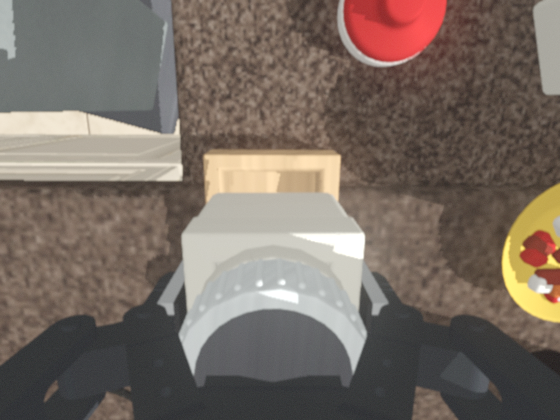

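View pics/s2c.png

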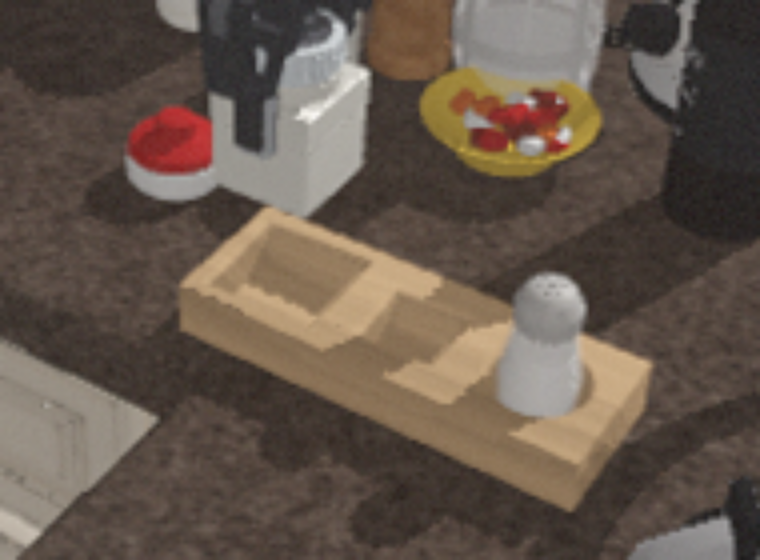

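The jar hangs upright in the jaws, and in the wrist view it sits over the pocket's far end (px 205-340, 150-190). I'll measure the jar-to-rack offset in the wrist frame.

```bash
python3 - <<'E'
from h import *
s=sense();f=dict(np.load('/tmp/wrist.npz'))
T=np.eye(4);T[:3,:3]=q2R(s['eef_rot']);T[:3,3]=s['eef_pos']
W=cloud(f,T@f['tool_from_camera'])
a=np.radians(15);ex=np.array([np.cos(a),np.sin(a)]);ey=np.array([-np.sin(a),np.cos(a)])
c=np.array([459.4,-88.7])
L=np.stack([(W[...,:2]-c)@ex,(W[...,:2]-c)@ey,W[...,2]],-1)
def pr(v,u0,u1,st): print('row',v,[tuple(L[v,u].round(1)) for u in range(u0,u1,st)])
# rack top edges
m=(L[...,2]>28.5)&(L[...,2]<34)&(abs(L[...,0])<60)&(abs(L[...,1])<60)
for v in range(150,200,6):
    us=np.where(m[v])[0]
    if len(us): print('rack row',v,us.min(),us.max(),L[v,us.min()].round(1),L[v,us.max()].round(1))
for u in(230,272,315):
    vs=np.where(m[:,u])[0]; print('rack col',u,vs.min(),vs.max(),L[vs.min(),u].round(1),L[vs.max(),u].round(1))
    for v in range(160,200,3): print(v,L[v,u].round(1),end=' ')
    print()
# jar front face
for u in (210,240,272,310,340):
    print('face',u,[L[v,u].round(1).tolist() for v in range(196,256,6)])
to(459.4,-88.7,150,15)
E
```

```text
rack row 156 204 339 [-42.2  41.1  32.1] [44.8 41.6 31.3]
rack row 162 204 339 [-42.6  37.1  31.2] [45.  37.7 31.8]
rack row 168 204 339 [-42.6  33.3  32. ] [45.2 33.8 31.5]
rack row 174 204 338 [-42.9  29.2  31.2] [44.7 30.  32.3]
rack row 180 205 338 [-42.3  25.4  31.9] [44.9 26.  32.3]
rack row 186 205 338 [-42.5  21.3  31.6] [45.1 22.  32.1]
rack row 192 205 337 [-42.6  17.4  32.1] [44.5 18.2 33.3]
rack row 198 206 337 [-42.   13.4  32.8] [45.1 13.6 31.3]
rack col 230 154 170 [-25.7  42.2  30.1] [-26.1  31.6  29.2]
160 [-25.6  38.6  31.7] 163 [-25.7  36.6  31.6] 166 [-25.6  34.8  32.1] 169 [-26.   32.4  29.9] 172 [-28.9  26.2   5.6] 175 [-28.8  24.1   6.5] 178 [-28.9  21.8   6. ] 181 [-29.   19.6   5.8] 184 [-29.   17.5   6.4] 187 [-29.2  15.    5.6] 190 [-29.1  13.    6.6] 193 [-17.9  33.  100.7] 196 [-17.5  32.6 104.9] 199 [-16.9  32.3 109.6] 
rack col 272 154 170 [ 1.5 42.3 29.3] [ 1.6 31.9 29.7]
160 [ 1.6 38.8 31.8] 163 [ 1.6 36.9 32.3] 166 [ 1.6 35.1 33. ] 169 [ 1.6 32.7 30.3] 172 [ 1.6 26.3  5.1] 175 [ 1.6 24.2  6.1] 178 [ 1.6 22.1  6.2] 181 [ 1.6 19.7  5.6] 184 [ 1.7 17.6 
[... 1031 characters left out ...]
1.7], [1.8, 33.2, 149.5], [1.8, 32.8, 154.6], [1.8, 31.2, 155.7], [1.8, 29.0, 155.5], [1.8, 29.1, 160.7]]
face 310 [[19.0, 32.8, 105.0], [18.0, 32.8, 115.7], [17.0, 32.8, 125.4], [16.1, 33.0, 134.6], [15.4, 32.8, 141.2], [14.6, 33.0, 148.9], [14.1, 32.9, 154.6], [14.1, 30.9, 154.7], [14.3, 28.7, 154.3], [14.2, 27.0, 155.5]]
face 340 [[53.1, 7.4, -0.1], [53.3, 2.8, 0.2], [29.7, 32.0, 122.1], [27.5, 33.0, 134.2], [26.1, 33.1, 142.0], [25.0, 32.7, 147.8], [24.2, 32.3, 152.7], [23.7, 31.3, 155.8], [23.9, 29.0, 155.2], [24.1, 26.8, 154.8]]
at [461.  -86.  148.5] jaw 15.39 tilt [-1.2e-03  8.0e-04 -1.0e+00] F [ 0.4  0.4 -5.6] gap 0.694 q6 -0.53 t 4.8
delta tool [-2.2 -2.3 -1.5] turn 0.0068 norm 3.5
```

```bash
python3 - <<'E'
from h import *
f=dict(np.load('/tmp/wrist.npz'))
Wt=cloud(f,f['tool_from_camera'])  # tool frame
# jar face: tool x const
x0=np.nanmedian(Wt[200:230,250:300,0]);print('face tool x',x0)
for v in range(198,238,5):
    us=np.where(abs(Wt[v,:,0]-x0)<2.5)[0]; us=us[(us>170)&(us<380)]
    print(v,us.min(),us.max(),Wt[v,us.min()].round(1),Wt[v,us.max()].round(1), 'mid y',((Wt[v,us.min(),1]+Wt[v,us.max(),1])/2).round(2))
# face yaw
q=Wt[200:230,200:345].reshape(-1,3);q=q[abs(q[:,0]-x0)<2]
A=np.c_[q[:,1],q[:,2],np.ones(len(q))];print('slopes',np.linalg.lstsq(A,q[:,0],rcond=None)[0])
# rack edges
zr=np.nanmedian(Wt[160:166,240:300,2]);print('rack z tool',zr)
L=[];R=[]
for v in range(158,200,3):
    us=np.where(abs(Wt[v,:,2]-zr)<4)[0];us=us[(us>180)&(us<360)]
    L.append(Wt[v,us.min()]);R.append(Wt[v,us.max()])
L=np.array(L);R=np.array(R)
for n,e in(('L',L),('R',R)):print(n,e[:,1].mean().round(2),np.polyfit(e[:,0],e[:,1],1).round(4))
E=np.array([Wt[np.where(abs(Wt[130:165,u,2]-zr)<4)[0].min()+130,u] for u in range(210,335,3)])
print('end',E[:,0].mean().round(2),np.polyfit(E[:,1],E[:,0],1).round(4))
E
```

```text
face tool x 30.582563099073553
198 210 335 [ 29.6 -28.6  43.6] [29.6 28.4 43.4] mid y -0.1
203 207 338 [ 29.5 -28.5  34.8] [29.7 28.2 34. ] mid y -0.17
208 203 342 [ 29.6 -28.7  26.6] [29.5 28.6 26.9] mid y -0.07
213 200 345 [ 29.2 -28.8  20.7] [29.6 28.3 19.1] mid y -0.28
218 193 352 [ 30.3 -29.4  10.4] [30.1 29.3 11. ] mid y -0.05
223 189 356 [ 30.3 -29.6   4.7] [29.8 29.7  6. ] mid y 0.04
228 186 359 [ 30.6 -29.1  -1.9] [29.9 29.4  0. ] mid y 0.12
233 182 363 [ 29.9 -29.8  -4.7] [29.9 29.5 -4.9] mid y -0.15
slopes [-3.17804248e-04 -1.29359780e-03  3.05756948e+01]
rack z tool 116.47671061057551
L -44.43 [ 9.2000e-03 -4.4658e+01]
R 42.75 [3.00000e-04 4.27473e+01]
end 39.98 [-5.60000e-03  3.99743e+01]
```

```bash

python3 -m jog '[[-3,-1,0,0.005],[-3,-1,10,0.005],[-3,-1,30,0.005],[-3,-1,50,0.005],[-3,-1,50,0.005]]'
python3 -m jog '[[0,0,0,0],[0,0,0,0]]'
python3 - <<'E'
from h import *
f=grab('wrist','w3.png');grab('scene','s3.png')
Wt=cloud(f,f['tool_from_camera'])
to(459.4,-88.7,60,15)
b=Wt[195:235,250:300,:];
for u in(235,272,310):print([Wt[v,u].round(1).tolist() for v in range(110,215,7)])
a=f['pixels'][:,:,::-1]
E
```

```text
clock: 5.22
eef_pos: [458.6, -89.3, 94.0]
eef_rot: [-0.004, 0.609, 0.793, -0.002]
wrist_force: [-1.8, 0.8, -7.4]
finger_gap: 0.688
clock: 5.38
eef_pos: [461.3, -90.3, 100.0]
eef_rot: [0.0, 0.609, 0.793, 0.0]
wrist_force: [0.0, 0.5, -4.7]
finger_gap: 0.693
at [461.8 -90.5 100.9] jaw 14.97 tilt [ 2.6e-03 -7.0e-04 -1.0e+00] F [ 1.   0.2 -6.1] gap 0.691 q6 -0.53 t 5.4833
delta tool [ 2.4 -2.  40.9] turn -0.0005 norm 41.0
[[67.8, -21.9, 101.8], [63.9, -21.9, 100.5], [59.9, -22.0, 100.4], [55.9, -22.1, 101.0], [51.8, -22.2, 100.6], [47.7, -22.4, 100.7], [43.7, -22.3, 99.3], [43.7, -19.5, 70.2], [40.0, -19.6, 70.4], [36.4, -19.6, 69.7], [27.9, -22.2, 93.8], [23.5, -22.5, 94.6], [30.6, -17.6, 47.1], [30.8, -16.2, 33.2], [30.7, -15.1, 22.6]]
[[67.8, -0.3, 100.7], [63.9, -0.3, 100.6], [59.9, -0.3, 100.1], [55.8, -0.3, 101.2], [51.9, -0.3, 100.1], [47.8, -0.3, 99.7], [43.8, -0.3, 99.0], [43.5, -0.3, 71.0], [40.1, -0.3, 69.3], [36.8, -0.3, 67.7], [27.8, -0.3, 94.6], [23.3, -0.3, 95.5], [30.6, -0.3, 47.2], [30.3, -0.3, 35.3], [30.7, -0.3, 22.5]]
[[67.8, 21.6, 99.7], [63.8, 21.8, 100.7], [59.9, 22.0, 100.9], [55.9, 22.0, 100.5], [51.8, 22.2, 100.6], [47.7, 22.3, 100.8], [43.7, 22.2, 99.2], [43.8, 19.2, 69.3], [40.1, 19.3, 69.2], [36.5, 19.4, 69.3], [27.7, 22.2, 94.5], [23.2, 22.5, 95.7], [30.4, 17.4, 47.7], [30.5, 16.1, 34.4], [30.5, 15.0, 23.1]]
```

View pics/w3.png

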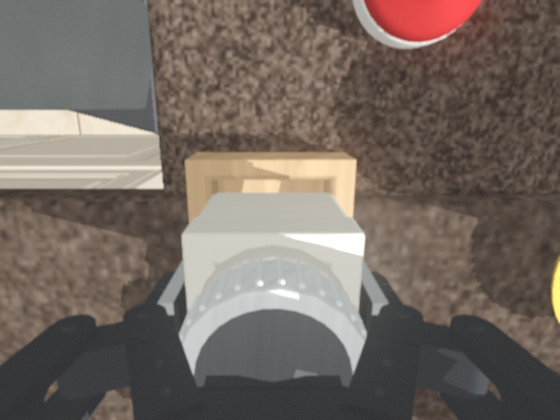

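```bash
cat > m.py <<'E'
from h import *
f=grab('wrist') 
Wt=cloud(f,f['tool_from_camera'])
import sys
zr=float(sys.argv[1]) # rack top in tool z
x0=np.nanmedian(Wt[200:230,250:300,0])
ys=[]
for v in range(203,235,2):
    us=np.where(abs(Wt[v,:,0]-x0)<2.5)[0]; us=us[(us>170)&(us<380)]
    ys.append((Wt[v,us.min(),1]+Wt[v,us.max(),1])/2)
zz=Wt[155:175,250:300,2];zr=np.nanmedian(zz[abs(zz-zr)<6])
L=[];R=[]
for v in range(158,192,2):
    us=np.where(abs(Wt[v,:,2]-zr)<4)[0];us=us[(us>150)&(us<390)]
    L.append(Wt[v,us.min()]);R.append(Wt[v,us.max()])
L=np.array(L);R=np.array(R)
E=[]
for u in range(210,335,2):
    vs=np.where(abs(Wt[100:180,u,2]-zr)<4)[0]+100
    E.append(Wt[vs.min(),u])
E=np.array(E)
print('rack z',zr,'jar x',x0-30,'y',np.mean(ys),'rack y',L[:,1].mean(),R[:,1].mean(),'mid',(L[:,1].mean()+R[:,1].mean())/2,'pocket x',np.median(E[:,0])-42.5)
print('slopes',np.polyfit(L[:,0],L[:,1],1)[0],np.polyfit(R[:,0],R[:,1],1)[0],-np.polyfit(E[:,1],E[:,0],1)[0])
to(459.4,-88.7,60,15)
E
python3 m.py 69.5
```

```text
rack z 69.9722767483768 jar x 0.5695373588488692 y -0.1448423756909295 rack y -45.65188008331591 41.81022156006712 mid -1.9208292616243945 pocket x 1.7334514318822727
slopes 0.013356386145464695 -0.005266087893293065 -0.0014227203886343193
at [461.8 -90.5 100.9] jaw 14.96 tilt [ 2.6e-03 -7.0e-04 -1.0e+00] F [ 0.  -0.2 -5.7] gap 0.693 q6 -0.53 t 5.5333
delta tool [ 2.5 -1.9 40.9] turn -0.0007 norm 41.0
```

```bash

python3 -m jog '[[1.4,-1.8,3,0],[1.4,-1.8,8,0],[1.4,-1.8,8,0],[1.4,-1.8,8,0]]'
python3 m.py 62
python3 m.py 62
```

```text
clock: 5.87
eef_pos: [458.6, -89.4, 90.8]
eef_rot: [-0.0, 0.609, 0.793, -0.0]
wrist_force: [-0.5, -0.7, -5.7]
finger_gap: 0.692Traceback (most recent call last):
  File "m.py", line 15, in <module>
    L.append(Wt[v,us.min()]);R.append(Wt[v,us.max()])
                  ~~~~~~^^
    return umr_minimum(a, axis, None, out, keepdims, initial, where)
ValueError: zero-size array to reduction operation minimum which has no identity
Traceback (most recent call last):
  File "m.py", line 15, in <module>
    L.append(Wt[v,us.min()]);R.append(Wt[v,us.max()])
                  ~~~~~~^^
ValueError: zero-size array to reduction operation minimum which has no identity
```

```bash
sed -i 's/^    us=np.where(abs(Wt\[v,:,2\]-zr)<4)\[0\];us=us\[(us>150)&(us<390)\]/&\n    if len(us)<20: continue/; s/Wt\[155:175,250:300,2\]/Wt[140:185,250:300,2]/' m.py
sed -i 's/^    E.append(Wt\[vs.min(),u\])/    if len(vs): E.append(Wt[vs.min(),u])/' m.py
python3 m.py 59;  python3 -c "
from h import *
f=grab('wrist','w4.png')
W=cloud(f,f['tool_from_camera'])
print([W[v,272].round(1).tolist() for v in range(140,215,5)])"
```

```text
rack z 60.46345097831684 jar x 0.5754852760973037 y -0.10583265451001378 rack y -42.86462627875658 44.73219552158669 mid 0.9337846214150538 pocket x -0.1270264181826306
slopes 0.011905329750291325 -0.016043757388204773 -0.0016154829503779626
at [459.  -89.5  91.3] jaw 14.95 tilt [ 1.e-04 -0.e+00 -1.e+00] F [-0.3  0.5 -6.2] gap 0.692 q6 -0.53 t 6.0167
delta tool [ 0.7  0.6 31.3] turn -0.0008 norm 31.4
[[51.3, -0.3, 92.7], [48.5, -0.3, 92.4], [45.6, -0.3, 92.9], [43.0, -0.3, 91.5], [42.4, -0.3, 75.5], [42.0, -0.3, 60.6], [39.6, -0.3, 60.5], [37.4, -0.3, 58.9], [34.7, -0.3, 59.7], [31.4, -0.3, 63.5], [23.6, -0.3, 86.2], [30.6, -0.3, 45.0], [30.7, -0.3, 35.4], [30.7, -0.3, 27.2], [30.7, -0.3, 19.7]]
```

View pics/w4.png

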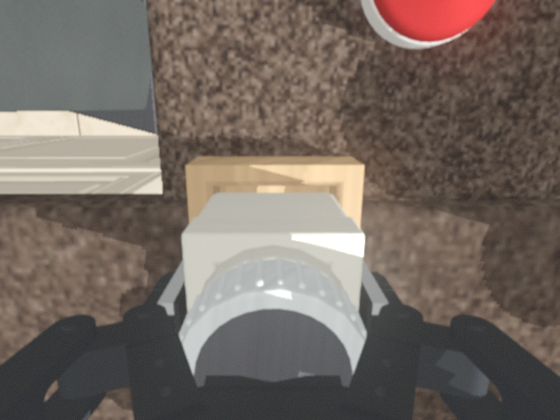

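```bash

python3 -m jog '[[-0.5,0.8,0,0],[-0.5,0.8,3,0],[-0.5,0.8,6,0],[-0.5,0.8,9,0],[-0.5,0.8,10,0]]'
python3 m.py 51
```

```text
clock: 6.48
eef_pos: [459.4, -89.7, 80.3]
eef_rot: [-0.001, 0.609, 0.793, -0.0]
wrist_force: [-0.6, -0.9, -6.0]
finger_gap: 0.691
rack z 49.42652212796904 jar x 0.5786011905201427 y -0.1483477683953388 rack y -42.654416156447 44.22550597054677 mid 0.7855449070498857 pocket x 0.14704452021278058
slopes 0.2929570207677976 -0.004483590759259925 -0.0008563550702138644
at [459.4 -89.7  80.3] jaw 14.95 tilt [-1.4e-03  4.0e-04 -1.0e+00] F [ 0.5  0.6 -6. ] gap 0.694 q6 -0.53 t 6.5333
delta tool [ 0.9  0.3 20.3] turn -0.0008 norm 20.4
```

```bash

python3 -m jog '[[-0.2,0.3,4,0],[-0.2,0.3,8,0],[-0.2,0.3,12,0],[-0.2,0.3,15,0],[-0.2,0.3,15,0]]'
python3 -m jog '[[0,0,2,0],[0,0,4,0],[0,0,4,0],[0,0,4,0]]'
python3 m.py 30
```

```text
clock: 6.95
eef_pos: [459.6, -89.7, 65.1]
eef_rot: [-0.001, 0.609, 0.793, -0.0]
wrist_force: [-0.2, 0.3, -6.1]
finger_gap: 0.687
clock: 7.28
eef_pos: [460.1, -89.9, 62.2]
eef_rot: [-0.0, 0.609, 0.793, -0.0]
wrist_force: [-0.3, -0.4, -5.3]
finger_gap: 0.689
rack z 31.38726667395329 jar x 0.5746069766934419 y -0.5420718587873767 rack y -43.833034930948834 43.52431484858776 mid -0.1543600411805386 pocket x 0.5175175478059089
slopes 0.13332350656307715 0.01705576290608473 -0.001833850161546576
at [460.2 -89.9  62.3] jaw 14.95 tilt [ 1.e-04 -0.e+00 -1.e+00] F [ 0.6  0.1 -4.8] gap 0.693 q6 -0.53 t 7.3333
delta tool [ 1.4 -0.4  2.3] turn -0.0008 norm 2.7
```

```bash

python3 -m jog '[[0,0,1,0],[0,0,2,0],[0,0,3,0],[0,0,3,0]]'

```

```text
clock: 7.67
eef_pos: [460.3, -89.9, 60.5]
eef_rot: [0.0, 0.609, 0.793, 0.0]
wrist_force: [-3.9, 0.8, 3.4]
finger_gap: 0.691
```

```bash

python3 -m jog '[[0,0,0,0],[0,0,0,0],[0,0,0,0],[0,0,0,0],[0,0,0,0]]' 1
python3 -m jog '[[0,0,-10,0],[0,0,-30,0],[0,0,-60,0],[0,0,-90,0],[0,0,-120,0]]'
python3 -m jog '[[0,0,0,0],[0,0,0,0]]'
python3 - <<'E'
from h import *
to(459.4,-88.7,60,15)
s=sense(); f=grab('wrist','w5.png')
T=np.eye(4);T[:3,:3]=q2R(s['eef_rot']);T[:3,3]=s['eef_pos']
f3=grab('scene','s5.png');f2=grab('top','t5.png')
for n,W in(('wrist',cloud(f,T@f['tool_from_camera'])),('top',cloud(f2)),('scene',cloud(f3))):
  p=W.reshape(-1,3);p=p[~np.isnan(p[:,0])]
  for nm,a,b in(('cap',93,102),('sh',64,73)):
    q=p[(p[:,2]>a)&(p[:,2]<b)&(np.hypot(p[:,0]-459,p[:,1]+89)<46)]
    if len(q)>9:print(n,nm,len(q),np.median(q[:,2]).round(1),q[:,:2].mean(0).round(1),cv2.minAreaRect(q[:,:2].astype(np.float32)))
a=f3['pixels'][190:330,240:430,::-1]; cv2.imwrite('pics/s5c.png',cv2.resize(a,(760,560)))
E
```

```text
clock: 8.08
eef_pos: [460.3, -89.9, 59.4]
eef_rot: [0.0, 0.609, 0.793, 0.0]
wrist_force: [-0.0, -0.2, 0.3]
finger_gap: 1.0
clock: 8.5
eef_pos: [459.9, -89.8, 181.2]
eef_rot: [0.0, 0.609, 0.793, 0.0]
wrist_force: [0.5, 0.4, -0.2]
finger_gap: 1.002
clock: 8.67
eef_pos: [461.3, -90.2, 182.6]
eef_rot: [0.003, 0.609, 0.793, 0.001]
wrist_force: [-0.2, 0.1, -0.7]
finger_gap: 0.997
at [461.3 -90.2 182.6] jaw 14.95 tilt [ 0.0054 -0.0015 -1.    ] F [-0.2  0.1 -0.7] gap 0.997 q6 -0.53 t 8.6667
delta tool [  2.3  -2.  122.6] turn -0.0009 norm 122.6
wrist cap 5967 97.3 [459.6 -87.7] ((459.96826171875, -88.94939422607422), (53.971988677978516, 54.31258773803711), 34.347843170166016)
wrist sh 1878 66.9 [455.6 -71.8] ((460.1136474609375, -89.15193176269531), (60.11598587036133, 60.110313415527344), 14.913593292236328)
top cap 31 97.8 [437.7 -89.3] ((437.7854919433594, -89.58152770996094), (14.661535263061523, 10.40698528289795), 88.94375610351562)
top sh 20 68.1 [439.1 -86.6] ((452.971435546875, -72.76875305175781), (66.2496337890625, 18.70772361755371), 43.210693359375)
scene cap 310 97.1 [456.1 -91.5] ((457.4794006347656, -90.38912963867188), (51.86327362060547, 52.624481201171875), 55.99225616455078)
scene sh 224 67.0 [ 447.1 -101. ] ((456.9817199707031, -89.31053924560547), (60.507606506347656, 60.88304901123047), 14.920608520507812)
```

View pics/w5.png

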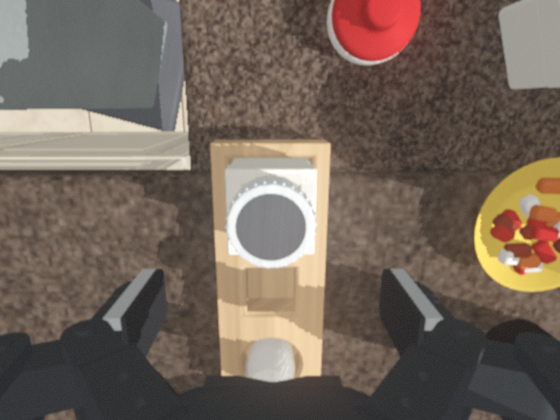

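View pics/s5c.png

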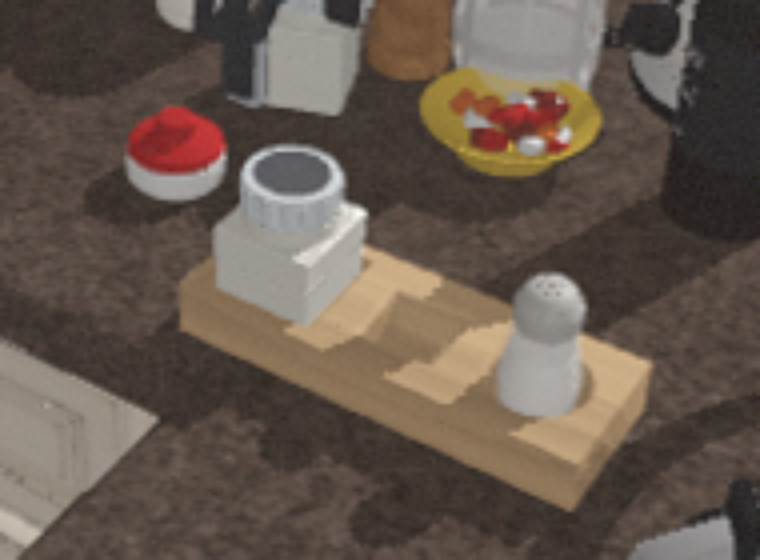

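The jar is fully seated: its shoulder is at 67 and its cap top at about 97.5 (68 and 98 expected), and it is square with the rack at 14.9°. In the wrist view the cap is at px (272,227). Next I grip the cap.

```bash

python3 -m jog '[[1.5,-1,25,0],[1.5,-1,50,0],[1.5,-1,70,0],[1.5,-1,75,0],[1.5,-1,75,0]]'
python3 -m jog '[[0,0,0,0],[0,0,0,0]]'
python3 - <<'E'
from h import *
to(460,-89.1,98,15)
f=grab('wrist','w6.png')
W=cloud(f,f['tool_from_camera']);p=W.reshape(-1,3);p=p[np.isfinite(p[:,0])]
for r in((-3,25),(25,60)):
    pass
m=(W[...,2]>2)&(W[...,2]<16)&(np.hypot(W[...,0],W[...,1])<33)
q=W[m];print(len(q),np.median(q[:,2]),cv2.minEnclosingCircle(q[:,:2].astype(np.float32)))
E
```

```text
clock: 9.23
eef_pos: [457.1, -88.3, 101.3]
eef_rot: [-0.003, 0.609, 0.793, -0.001]
wrist_force: [-0.2, 0.8, -0.1]
finger_gap: 0.998
clock: 9.4
eef_pos: [459.4, -88.9, 105.6]
eef_rot: [0.001, 0.609, 0.793, 0.0]
wrist_force: [0.4, -0.1, 1.3]
finger_gap: 1.0
at [459.4 -88.9 105.6] jaw 14.95 tilt [ 1.8e-03 -5.0e-04 -1.0e+00] F [ 0.4 -0.1  1.3] gap 1.0 q6 -0.52 t 9.4
delta tool [-0.3  0.5  7.7] turn -0.0008 norm 7.7
13557 8.345181477597848 ((-0.5300419330596924, 0.4526512920856476), 27.672958374023438)
```

View pics/w6.png

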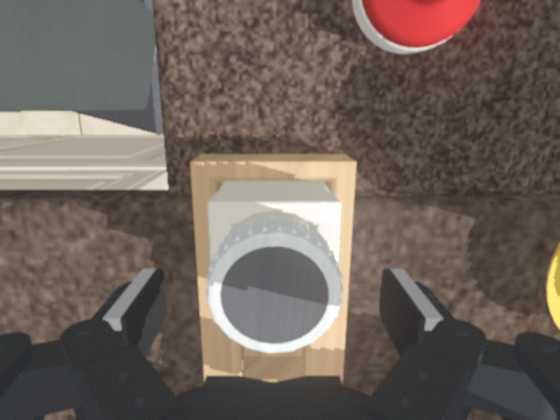

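```bash

python3 -m jog '[[-0.4,0.4,4,0],[-0.4,0.4,7.5,0],[-0.4,0.4,7.5,0],[-0.4,0.4,7.5,0]]'
python3 -c "
from h import *
to(460,-89.1,98,15)"
python3 -m jog '[[0,0,0,0],[0,0,0,0],[0,0,0,0],[0,0,0,0],[0,0,0,0]]' -1 45
python3 -m jog '[[0,0,0,0],[0,0,0,0],[0,0,0,0]]'
python3 -c "
from h import *
to(460,-89.1,98,15);s=sense();print(s['ft_torque'],s['wrist_force'])"
```

```text
clock: 9.78
eef_pos: [459.2, -89.0, 96.6]
eef_rot: [-0.0, 0.609, 0.793, -0.0]
wrist_force: [0.4, 0.9, 0.2]
finger_gap: 0.999
at [459.2 -89.   96.6] jaw 14.95 tilt [-4.e-04  1.e-04 -1.e+00] F [0.4 0.9 0.2] gap 0.999 q6 -0.53 t 9.7833
delta tool [-0.3  0.8 -1.4] turn -0.0008 norm 1.6
clock: 10.2
eef_pos: [459.8, -88.9, 97.3]
eef_rot: [0.001, 0.609, 0.793, 0.0]
wrist_force: [2.0, 1.0, 1.7]
finger_gap: 0.605
clock: 10.45
eef_pos: [459.7, -88.9, 97.3]
eef_rot: [0.001, 0.609, 0.793, 0.0]
wrist_force: [1.8, 1.4, 2.5]
finger_gap: 0.605
at [459.7 -88.9  97.3] jaw 14.96 tilt [ 1.4e-03 -1.0e-04 -1.0e+00] F [1.8 1.4 2.5] gap 0.605 q6 -0.53 t 10.45
delta tool [-0.2  0.2 -0.7] turn -0.0007 norm 0.7
[ 0.24058115 -0.40223565 -0.02914993] [1.81611952 1.39547709 2.50869731]
```

The cap is gripped at gap 0.605, about 51-54 mm. I turn it anticlockwise (negative tool z) in small steps, watching torque z.

```bash
cat > tq.py <<'E'
from h import *
s=sense();R=q2R(s['eef_rot']);print('jaw',np.degrees(np.arctan2(R[1,1],R[0,1])).round(2),'tau',np.round(s['ft_torque'],2),'F',np.round(s['wrist_force'],1),'z',s['eef_pos'][2],'q6',s['joint_positions'][5].round(3))
E
python3 -m jog '[[0,0,0,-0.05],[0,0,0,-0.1],[0,0,0,-0.1]]' >/dev/null; python3 tq.py
python3 -m jog '[[0,0,0,-0.05],[0,0,0,-0.1],[0,0,0,-0.1]]' >/dev/null; python3 tq.py
python3 -m jog '[[0,0,0,-0.05],[0,0,0,-0.1],[0,0,0,-0.1]]' >/dev/null; python3 tq.py
```

```text
jaw 20.77 tau [ 0.13 -0.02 -0.04] F [0.9 1.2 5.3] z 97.22086938575544 q6 -0.627
jaw 26.43 tau [0.06 0.01 0.02] F [0.8 0.  4.3] z 97.2677263464431 q6 -0.725
jaw 32.13 tau [0.1  0.16 0.  ] F [0.5 1.1 5.6] z 97.22191226622633 q6 -0.825
```

```bash

python3 -m jog '[[0,0,0,-0.04],[0,0,0,-0.08],[0,0,0,-0.08]]' >/dev/null; python3 tq.py
python3 -m jog '[[0,0,0,-0.04],[0,0,0,-0.08],[0,0,0,-0.08]]' >/dev/null; python3 tq.py
python3 -m jog '[[0,0,0,-0.04],[0,0,0,-0.08],[0,0,0,-0.08]]' >/dev/null; python3 tq.py
```

```text
jaw 36.68 tau [0.07 0.23 0.03] F [-1.3  1.3  6.2] z 97.22586028725135 q6 -0.904
jaw 41.26 tau [0.03 0.15 0.04] F [-0.8  0.2  5.9] z 97.2148827229189 q6 -0.984
jaw 45.84 tau [-0.02  0.02 -0.07] F [ 1.1 -0.3  5. ] z 97.23630450225585 q6 -1.064
```

It has turned 31° with no stop, and the locked side would have stopped by 25°, so this is the opening way. I keep going until it stops.

```bash

python3 -m jog '[[0,0,0,-0.05],[0,0,0,-0.1],[0,0,0,-0.15],[0,0,0,-0.2],[0,0,0,-0.2]]' >/dev/null; python3 tq.py
for i in 1; do python3 -m jog '[[0,0,0,-0.04],[0,0,0,-0.07],[0,0,0,-0.07]]' >/dev/null; python3 tq.py; done
python3 -m jog '[[0,0,0,-0.04],[0,0,0,-0.07],[0,0,0,-0.07]]' >/dev/null; python3 tq.py
```

```text
jaw 57.32 tau [0.04 0.12 0.05] F [-1.5  1.4  5.6] z 97.25727222367779 q6 -1.265
jaw 61.28 tau [0.01 0.13 0.01] F [-0.7  1.4  6.1] z 97.2062496838743 q6 -1.334
jaw 65.3 tau [-0.01  0.2  -0.  ] F [-1.   0.6  5.9] z 97.22648132521024 q6 -1.404
```

```bash

python3 -m jog '[[0,0,0,-0.03],[0,0,0,-0.05],[0,0,0,-0.05]]' >/dev/null; python3 tq.py
python3 -m jog '[[0,0,0,-0.03],[0,0,0,-0.05],[0,0,0,-0.05]]' >/dev/null; python3 tq.py
python3 -m jog '[[0,0,0,-0.03],[0,0,0,-0.05],[0,0,0,-0.05]]' >/dev/null; python3 tq.py
python3 -m jog '[[0,0,0,-0.03],[0,0,0,-0.05],[0,0,0,-0.05]]' >/dev/null; python3 tq.py
```

```text
jaw 68.13 tau [-0.06  0.21 -0.02] F [-1.3  1.5  6.6] z 97.25388326639407 q6 -1.453
jaw 70.99 tau [-0.06  0.21  0.01] F [-0.9  0.6  6.5] z 97.19232422689888 q6 -1.503
jaw 73.85 tau [-0.03  0.27 -0.  ] F [-1.7  0.1  4.5] z 97.23094343927957 q6 -1.553
jaw 76.72 tau [-0.06  0.22 -0.01] F [-2.2 -0.3  6. ] z 97.21826493933038 q6 -1.603
```

```bash

python3 -m jog '[[0,0,0,-0.03],[0,0,0,-0.06],[0,0,0,-0.06]]' >/dev/null; python3 tq.py
python3 -m jog '[[0,0,0,-0.03],[0,0,0,-0.06],[0,0,0,-0.06]]' >/dev/null; python3 tq.py
python3 -m jog '[[0,0,0,-0.03],[0,0,0,-0.06],[0,0,0,-0.06]]' >/dev/null; python3 tq.py
python3 -m jog '[[0,0,0,-0.03],[0,0,0,-0.06],[0,0,0,-0.06]]' >/dev/null; python3 tq.py
python3 -c "
from h import *
f=grab('wrist','w7.png')"
```

```text
jaw 80.18 tau [-0.07  0.25  0.01] F [-1.9  0.2  6.1] z 97.19881073525283 q6 -1.664
jaw 83.61 tau [-0.15  0.22 -0.06] F [-1.6  0.3  6. ] z 97.23322919336272 q6 -1.724
jaw 87.04 tau [-0.14  0.24 -0.1 ] F [-1.3 -0.8  6.1] z 97.19544009828468 q6 -1.784
jaw 90.47 tau [-0.13  0.18 -0.28] F [-0.1  0.1  5.6] z 97.22270020847417 q6 -1.843
```

View pics/w7.png

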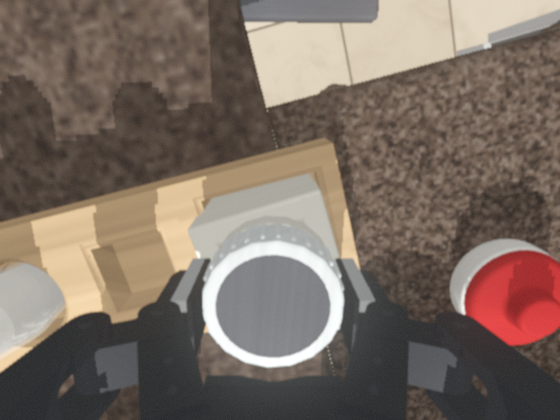

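Torque z starts rising at about 75°. One more nudge should confirm the stop.

```bash

python3 -m jog '[[0,0,0,-0.03],[0,0,0,-0.05],[0,0,0,-0.05]]' >/dev/null; python3 tq.py
python3 -m jog '[[0,0,0,-0.03],[0,0,0,-0.04],[0,0,0,-0.04]]' >/dev/null; python3 tq.py
```

```text
jaw 93.27 tau [-0.13  0.03 -0.45] F [ 0.2 -0.6  4.6] z 97.24215816836147 q6 -1.892
jaw 95.49 tau [-0.16  0.08 -0.88] F [-0.6  0.3  5.8] z 97.23283601862113 q6 -1.931
```

```bash

python3 -m jog '[[0,0,0,0.04],[0,0,0,0.08],[0,0,0,0.12],[0,0,0,0.12]]' >/dev/null; python3 tq.py
python3 -m jog '[[0,0,-1,0],[0,0,-2,0],[0,0,-4,0],[0,0,-6,0],[0,0,-6,0]]' >/dev/null; python3 tq.py
python3 - <<'E'
from h import *
f=grab('wrist','w8.png'); f=grab('scene','s8.png')
cv2.imwrite('pics/s8c.png',cv2.resize(f['pixels'][190:330,240:430,::-1],(760,560)))
W=cloud(f);p=W.reshape(-1,3);p=p[np.isfinite(p[:,0])]
q=p[(np.hypot(p[:,0]-459,p[:,1]+89)<42)&(p[:,2]>55)&(p[:,2]<80)]
h=np.histogram(q[:,2],bins=np.arange(55,81,1));print(list(zip(h[1],h[0])))
E
```

```text
jaw 88.57 tau [-0.24 -0.01 -0.06] F [-0.3 -1.   4.9] z 97.20801585108728 q6 -1.81
jaw 88.84 tau [-0.13  0.05  0.02] F [-0.2  0.8 -6.5] z 102.01190133906643 q6 -1.815
[(np.int64(55), np.int64(16)), (np.int64(56), np.int64(14)), (np.int64(57), np.int64(12)), (np.int64(58), np.int64(8)), (np.int64(59), np.int64(9)), (np.int64(60), np.int64(17)), (np.int64(61), np.int64(16)), (np.int64(62), np.int64(8)), (np.int64(63), np.int64(16)), (np.int64(64), np.int64(12)), (np.int64(65), np.int64(14)), (np.int64(66), np.int64(10)), (np.int64(67), np.int64(14)), (np.int64(68), np.int64(17)), (np.int64(69), np.int64(23)), (np.int64(70), np.int64(53)), (np.int64(71), np.int64(52)), (np.int64(72), np.int64(20)), (np.int64(73), np.int64(10)), (np.int64(74), np.int64(8)), (np.int64(75), np.int64(7)), (np.int64(76), np.int64(7)), (np.int64(77), np.int64(9)), (np.int64(78), np.int64(6)), (np.int64(79), np.int64(12))]
```

View pics/s8c.png

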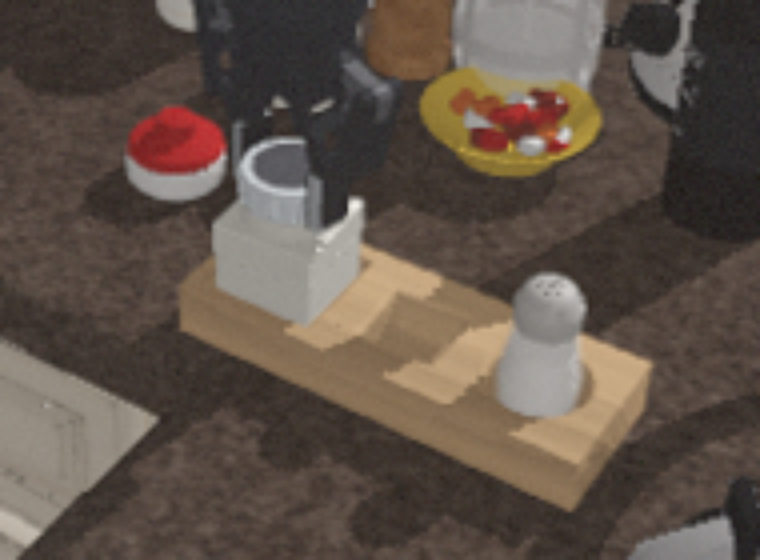

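The shoulder reads about 71 against 67 before, and the force fell to -6.5 N, so the jar is coming up with the cap. I lower it and ease back further from the stop before trying again.

```bash

python3 -m jog '[[0,0,2,0],[0,0,4,0],[0,0,6,0],[0,0,6.5,0],[0,0,6.5,0]]' >/dev/null; python3 tq.py
python3 -m jog '[[0,0,0,0.035],[0,0,0,0.07],[0,0,0,0.07]]' >/dev/null; python3 tq.py
python3 -m jog '[[0,0,-1,0],[0,0,-2,0],[0,0,-3,0],[0,0,-4,0],[0,0,-4,0]]' >/dev/null; python3 tq.py
cat > sh.py <<'E'
from h import *
f=grab('scene','s9.png')
W=cloud(f);p=W.reshape(-1,3);p=p[np.isfinite(p[:,0])]
q=p[(np.hypot(p[:,0]-459,p[:,1]+89)<42)&(p[:,2]>55)&(p[:,2]<80)]
h=np.histogram(q[:,2],bins=np.arange(62,78,1));print(h[0],'peak',h[1][h[0].argmax()])
E
python3 sh.py
```

```text
jaw 88.85 tau [-0.37  0.21 -0.08] F [-1.1 -2.5  1.1] z 97.27667820882347 q6 -1.815
jaw 84.8 tau [-0.17  0.1  -0.01] F [-0.1 -0.3  2.7] z 97.26846958206181 q6 -1.744
jaw 84.88 tau [ 0.04 -0.05 -0.03] F [ 1.  -0.2 -5.7] z 99.64401867866775 q6 -1.745
[17 12 14 15 16 38 52 45 11 14  5  9  5  7  7] peak 68
```

```bash
cat > yaw.py <<'E'
from h import *
s=sense();f=grab('wrist','wy.png');R=q2R(s['eef_rot'])
T=np.eye(4);T[:3,:3]=R;T[:3,3]=s['eef_pos']
W=cloud(f,T@f['tool_from_camera']);Wt=cloud(f,f['tool_from_camera'])
jaw=np.degrees(np.arctan2(R[1,1],R[0,1]))
# shoulder height
p=Wt.reshape(-1,3);p=p[np.isfinite(p[:,0])]
r=np.hypot(p[:,0],p[:,1])
q=p[(r<46)&(r>30)&(p[:,2]>18)&(p[:,2]<45)&(p[:,0]>5)]
h=np.histogram(q[:,2],bins=np.arange(18,45,1));zs=h[1][h[0].argmax()]+.5
q=q[abs(q[:,2]-zs)<2.5]
print('shoulder',np.median(q[:,2]).round(2),'below TCP -> world z',(s['eef_pos'][2]-np.median(q[:,2])).round(1),len(q))
rect=cv2.minAreaRect(q[:,:2].astype(np.float32));print(rect,'jaw',jaw)
u=R[:2,:2]@[np.cos(np.radians(rect[2])),np.sin(np.radians(rect[2]))]
print('jar yaw mod90',np.degrees(np.arctan2(u[1],u[0]))%90)
E
python3 yaw.py
```

```text
shoulder 30.97 below TCP -> world z 68.7 1871
((12.240008354187012, -4.367256164550781), (59.913822174072266, 34.11556625366211), 71.06895446777344) jaw 84.8702064390317
jar yaw mod90 13.801242488577259
```

View pics/wy.png

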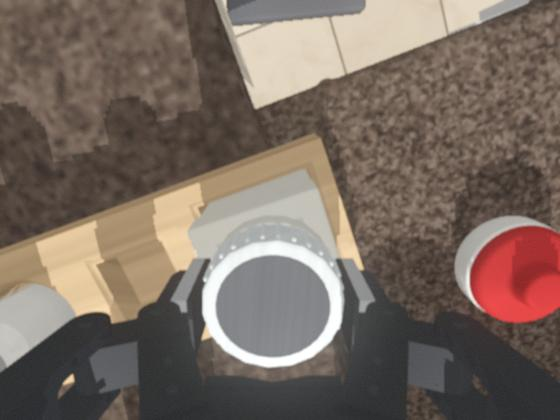

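The jar's yaw is now 13.8°, so it followed the easing within its slack and the real relief was small. I lower it and ease 4° more against the pocket wall.

```bash

python3 -m jog '[[0,0,2,0],[0,0,4,0],[0,0,5,0],[0,0,5,0]]' >/dev/null; python3 tq.py
python3 -m jog '[[0,0,0,0.035],[0,0,0,0.07],[0,0,0,0.07]]' >/dev/null; python3 tq.py
python3 yaw.py
python3 -m jog '[[0,0,-2,0],[0,0,-4,0],[0,0,-5,0],[0,0,-6,0],[0,0,-6,0]]' >/dev/null; python3 tq.py
python3 yaw.py
```

```text
jaw 84.86 tau [ 0.14  0.23 -0.02] F [-1.7  1.2  5.4] z 97.26501515846086 q6 -1.745
jaw 80.79 tau [0.12 0.02 0.03] F [0.4 1.7 5.9] z 97.25902214541001 q6 -1.674
shoulder 30.3 below TCP -> world z 67.0 2035
((11.381465911865234, -4.7506103515625), (59.749935150146484, 36.257476806640625), 67.09959411621094) jaw 80.79195221070584
jar yaw mod90 13.692214214282032
jaw 80.85 tau [ 0.01  0.01 -0.03] F [-1.2 -0.1 -1.2] z 101.51930443321316 q6 -1.675
shoulder 34.66 below TCP -> world z 66.9 1612
((10.520791053771973, -4.896705627441406), (60.192832946777344, 36.17670440673828), 67.99343872070312) jaw 80.8528902217953
jar yaw mod90 12.85945134485658
```

The shoulder now stays at 66.9 and the force is only -1.2 N, so the cap is coming free. I lift straight up.

```bash

python3 -m jog '[[0,0,-3,0],[0,0,-6,0],[0,0,-10,0],[0,0,-15,0],[0,0,-20,0]]' >/dev/null; python3 tq.py
python3 yaw.py
python3 -m jog '[[0,0,-12,0],[0,0,-27,0],[0,0,-42,0],[0,0,-55,0],[0,0,-55,0]]' >/dev/null; python3 tq.py
python3 -m jog '[[0,0,0,0],[0,0,0,0],[0,0,0,0]]'
python3 - <<'E'
from h import *
to(460,-89.1,172,81)
f=grab('scene','s10.png');cv2.imwrite('pics/s10c.png',cv2.resize(f['pixels'][150:330,180:430,::-1],(750,540)))
W=cloud(f);p=W.reshape(-1,3);p=p[np.isfinite(p[:,0])]
q=p[(np.hypot(p[:,0]-459,p[:,1]+89)<45)&(p[:,2]>50)&(p[:,2]<180)]
h=np.histogram(q[:,2],bins=np.arange(60,84,1));print(h[0])
grab('top','t10.png')
E
```

```text
jaw 80.84 tau [-0.04 -0.    0.02] F [ 0.1 -0.8 -0.4] z 121.94672842885463 q6 -1.675
shoulder 18.27 below TCP -> world z 103.7 13
((10.909574508666992, -0.5639381408691406), (64.30756378173828, 0.5389964580535889), 89.92340850830078) jaw 80.84312065382495
jar yaw mod90 80.91971214294631
jaw 80.85 tau [ 0.01 -0.06 -0.  ] F [ 1.1  1.2 -0.1] z 180.28334706366968 q6 -1.675
clock: 19.68
eef_pos: [458.8, -88.9, 175.1]
eef_rot: [-0.001, 0.08, 0.997, 0.0]
wrist_force: [-0.7, 0.1, -0.8]
finger_gap: 0.604
at [458.8 -88.9 175.1] jaw 80.84 tilt [-1.9e-03  5.0e-04 -1.0e+00] F [-0.7  0.1 -0.8] gap 0.604 q6 -1.68 t 19.6833
delta tool [-1.2 -0.   3.1] turn -0.0027 norm 3.3
[14 14 18 12 21 39 65 53 25 14  8 11 20 18 23 49 56 76 21  5  0  0  0]
```

View pics/s10c.png

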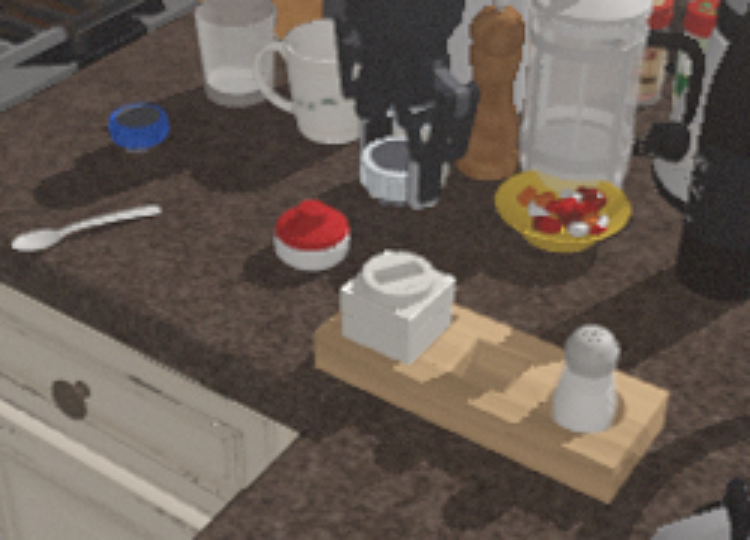

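View pics/t10.png

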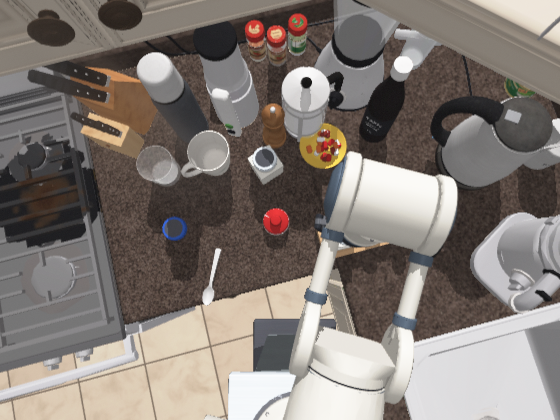

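The jar sits open in its pocket at crop px (398,300), and the cap is in the jaws above it at (390,170). The other objects are where they were. I let the arm settle and hand in.

```bash

python3 -m jog '[[0,0,0,0],[0,0,0,0],[0,0,0,0],[0,0,0,0],[0,0,0,0]]'
python3 -c "
from h import *
to(460,-89.1,172); print(sense()['qd'].round(3)); print(bot.sign_off())"
```

```text
clock: 20.2
eef_pos: [459.3, -89.0, 176.2]
eef_rot: [-0.0, 0.08, 0.997, 0.0]
wrist_force: [-1.3, -0.2, -1.1]
finger_gap: 0.608
at [459.3 -89.  176.2] jaw 80.84 tilt [-1.e-04  0.e+00 -1.e+00] F [-1.3 -0.2 -1.1] gap 0.608 q6 -1.68 t 20.2
delta tool [-0.7  0.   4.2] turn None norm 4.3
[-0.     0.001 -0.002  0.    -0.002 -0.   ]
the job is handed in; nothing more can be done
None
```

The job is done and handed in at 20.2 s. The front white jar stands in the rack's large square pocket, and its cap is in the gripper about 78 mm above its closed position.

- **Opening way:** the cap loosens anticlockwise seen from above. It turned easily to a firm stop at about 75°.
- **Failed checks:** the first two lifts brought the jar up a few millimetres, because it turned along with the cap inside the pocket's slack. I lowered it each time. After easing back further, the third lift freed the cap.
- **Last checks:**
  - The jar's shoulder is at 66–67 mm. That matches the seated reading before unscrewing, about 1 mm under the 68 mm nominal and within calibration.
  - The jar is about 1–2° off the rack's direction, within the pocket's slack.
  - The cap is firmly held, with the arm still and the wrist force about 1 N.
  - In the last pictures the twin, timer, mug, glass, spoon and salt shaker look unmoved.

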